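Right the fallen polish tins in the bench lane

ROBOT

A 7-joint arm with a two-finger parallel gripper is mounted at the origin on the work surface. World frame = base frame: x ahead of the robot, y to its left, z up, the work surface at z = 0. Lengths are in m, angles in rad, forces in N, time in s.
With the tool pointing down it reaches from about 0.4 to 0.85 m from the base axis. Payload 10.4 kg.
Tool frame: the origin (TCP) lies at the very end of the fingers, on their centre line; the grasp point (between the pads) lies 19 mm behind it (manip.grip_point_offset is the distance from the TCP to the grasp point, in m); z points along the fingers, y is the line along which they close (so a half turn about z gives the same grasp; the last joint's range is limited). The gripper opens to 85 mm and grips with 20 to 120 N. Pads are 22 mm wide; open, the fingers measure 114 mm over their backs; the gripper's body (76 mm by 85 mm) begins 54 mm behind the grasp point. The pads swing forward as they close: fully open they stand 13 mm farther back than shut.
Start: joints at [-1.345, 0.332, -0.065, 1.46, 0.022, 1.35, -0.088], TCP at [0.154, 0.606, 0.231] pointing down, gripper open.
Joint ranges: [-2.6, 2.6], [-0.5, 2.12], [-1.47, 1.34], [0.16, 2.42], [-1.27, 4.41], [0.06, 2.06], [-2.6, 2.6]. Speed limits (rad/s): [2.22, 2.22, 2.79, 2.79, 3.14, 3.14, 3.14].

INTERFACE

Orientations are given as a unit quaternion [x, y, z, w].
In Python, from workcell import manip gives the robot as it stands. The module is installed in compiled form; this text tells all that it offers.
- The arm moves only by the tool step_arm, never from a script. Its argument "moves" is a list of rows, each a list of 7 numbers: the closure, from 0 (fully open) to 1 (shut), then the shift along the world's x, y, z in mm, then the turn, a rotation vector about the world's x, y, z in rad. In form: [[grip, tx, ty, tz, ax, ay, az], ...]. A call has 1 to 10 rows; each row is the pose to reach, as a shift and turn from the pose commanded when the call began; what a row does not reach only later rows make up. A row lasts 1/10 s, in which the tool goes at most 50 mm and 8.59 degrees, less where a joint would pass 70% of its speed; a pose out of reach is approached as far as the arm can. A call with a gripper value outside its range is refused whole. The fingers move at their own pace and stop on an object; "grip_force" is the grip in N (left out, the last holds). Time passes only in rows, so rows that repeat a pose let the fingers close. It gives the time, the measured TCP pose, the force, the opening and the grip force at its end, in the units of the state.
- manip.get_obs(): the state, without advancing time (a new reading comes with each control period).
- manip.camera(name): name is "side" or "top"; returns a dict with "image" (420x560x3 uint8, blue, green, red), "K" (3x3 intrinsics, pixels), "rvec" (rotation vector, rad) and "tvec" (3), from world to camera coordinates, as OpenCV has them. Camera axes: x right, y down, z forward; pixel columns grow to the right and rows downward; lengths in m; the calibration is good to about 2 mm. A picture is of the moment at which its call begins. There is no depth.
- manip.hand_in(): hands the job in; it is judged then, once.
The state is a dict: "clock": time; "joint_pos": joint angles; "joint_velocities": joint speeds; "tau": joint torques, N m; "position": TCP position; "ee_rot": TCP orientation; "ft_force": force on the tool from outside, world axes, zero at the start; "torque": the same for the moment, N m; "grip_width": opening from 0.0 (shut) to 1.0 (fully open); "grasp_force": force on a finger pad.
Only numpy, scipy, OpenCV 4.12 (cv2) and the standard library are available. Lean on these libraries where they do the work, as an engineer would, in place of code of your own. Each camera call takes 0.05 s, during which the arm holds its last target. There are 200 camera calls.

TASK

Two square polish tins have fallen over: the plum one lies inside the railed wooden lane between its standing neighbours, the teal one lies on the bench. Stand both upright on the floor of the lane, between the rails, in the open stretch among the neighbours, and let go. Set them down without dropping them, and leave the neighbours standing in their places and the other things on the bench where they are.

Things in the scene. Friction and masses are not known exactly. Their poses are not given: they have to be found in the camera images.
- lane: Fixed low dark wooden tray, 78 mm wide (x), 410 mm long (y). Origin: centre of its underside; z up. Floor top at z = 6 mm; rails 8 mm thick along the long sides, tops at 22 mm, 62 mm clear between; end boards 8 mm thick, 35 mm high. One neighbour stands near its +y end (y = 160 mm), two near its -y end (y = -92, -160 mm); the open stretch between is about 195 mm long (y = -63 to 131 mm).
- tin_plum: Plum-coloured square tin with a pale label band and black round screw cap, 240 g. Body 48 x 48 x 108 mm, cap 32 mm diameter from 116 to 140 mm above its foot (140 mm high in all). Origin: centre of its foot; its z runs from foot to cap, x and y square to its sides. At the start it lies along the lane on the lane's floor, cap to the lane's -y.
- tin_teal: Teal square tin, same shape, size and mass as the plum one. Origin: centre of its foot; z from foot to cap. At the start it lies on one side on the open bench, to the right of the lane as the robot sees it.
- amber_bottle: Neighbour standing in the lane: amber glass bottle, 56 mm diameter, 138 mm high, black cap. Origin: centre of its foot, z up.
- spray_can: Neighbour standing in the lane: aluminium and blue can, 54 mm diameter, 140 mm high. Origin: centre of its foot, z up.
- punch_pot: Neighbour standing in the lane: white pot with a pink band full of steel punches, 56 mm diameter, 138 mm high with the punches. Origin: centre of its foot, z up.
- bowl: Bystander on the bench: small white ceramic bowl, 84 mm diameter, 42 mm high. Origin: centre of its foot.
- cone: Bystander on the bench: pale ring cone, foot 68 mm diameter, 92 mm high. Origin: centre of its foot.
- ring_box: Bystander on the bench: open cardboard ring box, 70 x 85 mm, 28 mm high. Origin: centre of its underside.
- flux_jar: Bystander on the bench: squat green glass jar with a white lid, 60 mm diameter, 62 mm high. Origin: centre of its foot.
Not all that is in view belongs to the job. What is shaped like the tin_plum but red is not meant.

How it is judged:
At the end, for the whole second after the job is handed in: Both tins stand upright (0.08 rad) on the lane floor between the rails (centred within 12 mm, foot at most 12 mm above the bench), at rest and released; neighbours upright (0.08 rad) and within 25 mm of their starts; bowl, cone, ring box and jar within 25 mm of their starts (angle between each of tin_plum, tin_teal, amber_bottle, spray_can, punch_pot's own z axis and vertical below 0.08 rad and x of tin_plum in the frame of lane between -0.012 and 0.012 m and z of tin_plum in the frame of lane between 0 and 0.012 m and y of tin_plum in the frame of lane between -0.18 and 0.18 m and linear speed of each of tin_plum, tin_teal below 0.03 m/s and angular speed of each of tin_plum, tin_teal below 0.3 rad/s and x of tin_teal in the frame of lane between -0.012 and 0.012 m and z of tin_teal in the frame of lane between 0 and 0.012 m and y of tin_teal in the frame of lane between -0.18 and 0.18 m and distance of each of amber_bottle, spray_can, punch_pot, bowl, cone, ring_box, flux_jar from where it was at the start of the episode below 0.025 m); the robot touches nothing.
It fails at once if a neighbour is knocked over (angle between any of amber_bottle, spray_can, punch_pot's own z axis and vertical above 0.5 rad).
It fails at once if a bystander is pushed more than 50 mm (distance of any of bowl, cone, ring_box, flux_jar from where it was at the start of the episode above 0.05 m).
It fails at once if a tin is dropped (falls free faster than 0.6 m/s, as from more than 18 mm) ((linear speed of tin_plum above 0.6 m/s and contact force between tin_plum and anything else below 0.05 N) or (linear speed of tin_teal above 0.6 m/s and contact force between tin_teal and anything else below 0.05 N)).
It also fails if it takes over 72 s, if anything falls off the work surface, if the arm or the gripper's body presses on something with over 40 N, if the wrist force passes 120 N, or if a joint passes its speed limit or range.

## Working session

There is one attempt and no reset: what is moved stays moved. The work goes in short steps, Python scripts to look and compute and a tool call to move; the robot and the scene stay as the last step left them, time stands still between calls to the robot, and variables do not carry over. Pictures are saved under pics/ and viewed, at most 10 in all, crops included, and the job is handed in when it is done.

Besides the shell and the picture viewer there is one more tool, called after "Request:" by a JSON object that holds its "fn" and its "kwargs". step_arm: Moves the arm, as the interface text tells. Its arguments: {"type":"object","properties":{"moves":{"type":"array","items":{"type":"array","items":{"type":"number"}}},"grip_force":{"type":"number"}},"required":["moves"]}

```bash
mkdir -p pics; cat > h.py <<'E'
import numpy as np, cv2
from workcell import manip
from scipy.spatial.transform import Rotation as R
def cam(n):
    c=manip.camera(n); c['R']=cv2.Rodrigues(np.array(c['rvec'],float))[0]; c['t']=np.array(c['tvec'],float).ravel(); return c
def ray(c,p):
    d=c['R'].T@np.linalg.inv(c['K'])@np.array([p[0],p[1],1.]); return -c['R'].T@c['t'],d
def onz(c,p,z):
    o,d=ray(c,p); return o+d*(z-o[2])/d[2]
def proj(c,P):
    return cv2.projectPoints(np.array(P,float).reshape(-1,1,3),np.array(c['rvec'],float),c['t'],np.array(c['K']),None)[0].reshape(-1,2)
E
python3 - <<'E'
from h import *
for n in('side','top'):
    c=cam(n); cv2.imwrite(f'pics/{n}0.png',c['image']); print(n,-c['R'].T@c['t'],c['R'].round(3).tolist(),np.array(c['K']).tolist())
o=manip.get_obs(); print(o['clock'],o['position'],o['ee_rot'],o['grip_width'])
E
```

```text
side [0.44922019 0.81278137 0.76994809] [[-0.996, -0.092, 0.019], [-0.077, 0.682, -0.727], [0.054, -0.725, -0.686]] [[400.46421567316037, 0.0, 276.6534434038735], [0.0, 400.46421567316037, 210.21969529735821], [0.0, 0.0, 1.0]]
top [0.22284707 0.03252385 1.45556159] [[0.029, -1.0, 0.008], [-0.979, -0.03, -0.2], [0.2, -0.002, -0.98]] [[545.0801919743069, 0.0, 286.8921580377208], [0.0, 545.0801919743069, 205.5960530828208], [0.0, 0.0, 1.0]]
0.1 [0.15378236 0.60544534 0.23059996] [ 1.24045869e-01  9.92276284e-01 -6.27293740e-04 -6.66500460e-05] 0.9983122365132109
```

View pics/side0.png

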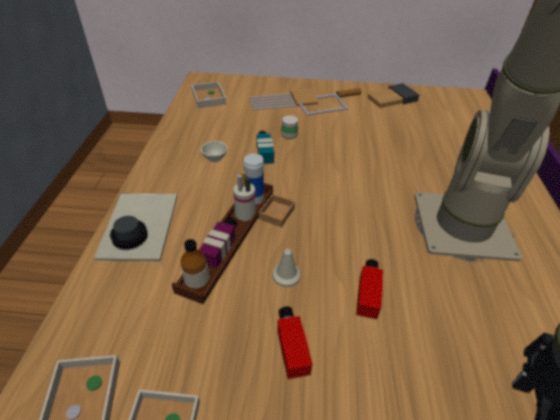

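View pics/top0.png

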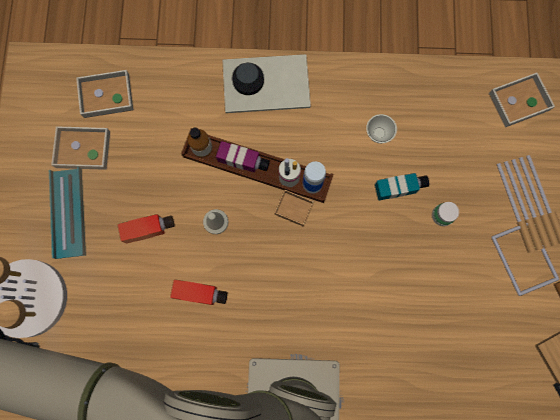

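Top view: the plum tin is at (242,157) in the dark lane, cap to the right. Teal is at (402,186), cap to the right. Candidates that could be mistaken: red decoys at (145,228) and (198,292), teal tray at (67,213). I choose plum (242,157) and teal (402,186), and measure them with one crop to check.

```bash
cat >> h.py <<'E'
def masks(c):
    h=cv2.cvtColor(c['image'],cv2.COLOR_BGR2HSV).astype(int); H,S,V=h[...,0],h[...,1],h[...,2]
    return dict(plum=(H>135)&(H<172)&(S>90)&(V>40), teal=(H>82)&(H<100)&(S>120)&(V>50))
E
python3 - <<'E'
from h import *
for n in('top','side'):
    c=cam(n); im=c['image']
    for k,m in masks(c).items():
        m=m.astype(np.uint8); nn,l,st,ce=cv2.connectedComponentsWithStats(m)
        for i in range(1,nn):
            if st[i,4]>25: print(n,k,st[i].tolist(),ce[i].round(1))
    h=cv2.cvtColor(im,cv2.COLOR_BGR2HSV)
    # lane: dark brown
    m=((h[...,2]<110)&(h[...,1]>90)&((h[...,0]<14)|(h[...,0]>175))).astype(np.uint8)
    if n=='top': m[:120]=0;m[210:]=0;m[:,:175]=0;m[:,345:]=0
    else: m[:170]=0;m[305:]=0;m[:,:165]=0;m[:,285:]=0
    p=np.argwhere(m)[:,::-1].astype(np.float32); r=cv2.minAreaRect(p); b=cv2.boxPoints(r); print(n,'lane',len(p),b.round(1).tolist())
    for q in b: print('  z22',onz(c,q,.022).round(4),'z35',onz(c,q,.035).round(4))
    cp=im[110:230,170:450] if n=='top' else im[110:310,150:320]
    f=2.8 if n=='top' else 2.9
    cv2.imwrite(f'pics/c_{n}.png',cv2.resize(cp,None,fx=f,fy=f,interpolation=cv2.INTER_CUBIC))
E
```

```text
top plum [216, 141, 15, 20, 180] [222.7 150.3]
top plum [233, 146, 7, 18, 35] [236.1 154.3]
top plum [243, 149, 16, 21, 214] [250.4 158.6]
top teal [405, 173, 15, 19, 191] [411.7 182.1]
top teal [395, 176, 6, 18, 35] [397.6 184.7]
top teal [377, 179, 14, 18, 186] [383.5 187.6]
top teal [56, 228, 14, 30, 164] [ 59.5 247.7]
top teal [52, 230, 2, 28, 29] [ 52.4 243.6]
top lane 1934 [[179.5, 157.5], [190.1999969482422, 125.69999694824219], [333.1000061035156, 173.6999969482422], [322.3999938964844, 205.5]]
  z22 [0.6402 0.3268 0.022 ] z35 [0.6365 0.3241 0.035 ]
  z22 [0.7324 0.3036 0.022 ] z35 [0.7277 0.3011 0.035 ]
  z22 [ 0.6076 -0.0932  0.022 ] z35 [ 0.6041 -0.092   0.035 ]
  z22 [ 0.5184 -0.0655  0.022 ] z35 [ 0.5157 -0.0646  0.035 ]
side plum [492, 69, 7, 7, 27] [495.5  72.1]
side plum [548, 141, 12, 24, 134] [553.7 152.4]
side plum [237, 195, 18, 7, 31] [246.2 199.4]
side plum [214, 222, 21, 21, 194] [225.9 228.7]
side plum [200, 244, 22, 24, 321] [211.4 254.6]
side teal [257, 133, 13, 5, 46] [262.8 135.1]
side teal [259, 148, 14, 15, 160] [266.6 153.9]
side lane 1492 [[155.6999969482422, 272.3999938964844], [255.10000610351562, 169.60000610351562], [295.70001220703125, 208.89999389648438], [196.3000030517578, 311.70001220703125]]
  z22 [0.768 0.263 0.022] z35 [0.7625 0.2726 0.035 ]
  z22 [ 0.5903 -0.1498  0.022 ] z35 [ 0.5878 -0.1331  0.035 ]
  z22 [0.4571 0.0111 0.022 ] z35 [0.4569 0.025  0.035 ]
  z22 [0.6498 0.3559 0.022 ] z35 [0.6463 0.3638 0.035 ]
```

View pics/c_top.png

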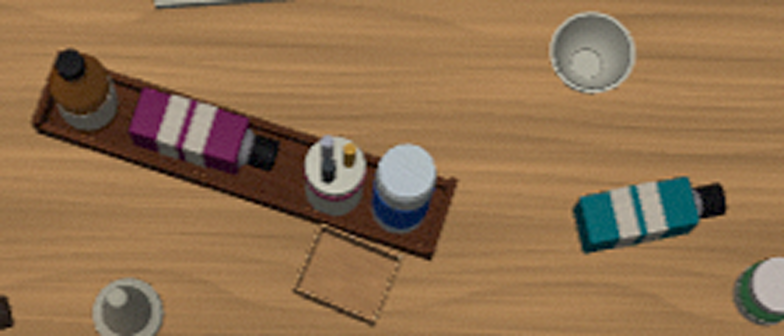

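```bash
python3 - <<'E'
from h import *
c=cam('top'); im=c['image']; h=cv2.cvtColor(im,cv2.COLOR_BGR2HSV)
m=((h[...,2]<110)&(h[...,1]>90)&((h[...,0]<14)|(h[...,0]>175)))
m[:120]=0;m[212:]=0;m[:,:175]=0;m[:,345:]=0
m=cv2.morphologyEx(m.astype(np.uint8),cv2.MORPH_OPEN,np.ones((2,2)))
def fit(p): 
    vx,vy,x,y=cv2.fitLine(np.array(p,np.float32),cv2.DIST_HUBER,0,.01,.01).ravel(); return lambda X:(X,y+(X-x)*vy/vx)
near=[(x,np.where(m[:,x])[0].max()+.5) for x in range(195,318)]
far=[(x,np.where(m[:,x])[0].min()-.5) for x in list(range(216,274))]
n,f=fit(near),fit(far)
N=[onz(c,n(x),0) for x in(195,318)]; F=[onz(c,f(x),.022) for x in(216,274)]
dn=N[0]-N[1];df=F[0]-F[1]
for d in(dn,df):print('yaw of lane y from world y (deg, toward +x)',np.degrees(np.arctan2(d[0],d[1])))
u=dn/np.linalg.norm(dn); nx=np.array([u[1],-u[0],0])
print('width',[(q-N[0])@nx for q in F]); print('N',N,'F',F)
# end boards
ys,xs=np.where(m); 
print('ends px',[(int(x),int(ys[xs==x].min()),int(ys[xs==x].max())) for x in (xs.min(),xs.min()+1,xs.max()-1,xs.max())])
V=h[...,2]
for k,bb,z0 in(('plum',(205,135,265,175),.006),('teal',(370,168,424,202),0)):
    mm=masks(c)[k]; s=np.zeros_like(mm); x0,y0,x1,y1=bb; s[y0:y1,x0:x1]=mm[y0:y1,x0:x1]
    p=np.argwhere(s)[:,::-1].astype(np.float32); r=cv2.minAreaRect(p); b=cv2.boxPoints(r)
    print(k,'rect',r); 
    for q in b: print('  ',q,onz(c,q,z0+.048).round(4),onz(c,q,z0+.0).round(4))
for k,bb,z in(('plumcap',(256,155,275,177),.04),('tealcap',(418,172,434,192),.034)):
    x0,y0,x1,y1=bb; s=(V[y0:y1,x0:x1]<50); s&=(h[y0:y1,x0:x1,1]<150); p=np.argwhere(s)[:,::-1]+[x0,y0]
    print(k,len(p),p.mean(0),p.min(0),p.max(0),onz(c,p.mean(0),z).round(4))
E
```

```text
yaw of lane y from world y (deg, toward +x) 16.752508368933164
yaw of lane y from world y (deg, toward +x) 6.236562441329283
width [np.float64(0.00609805104965793), np.float64(0.03522417888557362)]
N [array([0.63788311, 0.28774864, 0.        ]), array([ 0.53480404, -0.0546913 ,  0.        ])] F [array([0.62575789, 0.22631103, 0.022     ]), array([0.60842133, 0.06766829, 0.022     ])]
ends px [(183, 151, 155), (184, 149, 157), (332, 175, 180), (333, 175, 177)]
plum rect ((236.89659118652344, 156.0989990234375), (41.26383590698242, 20.63191795349121), 16.50436019897461)
   [214.1841  160.12863] [0.6266 0.2274 0.054 ] [0.6404 0.234  0.006 ]
   [220.0454 140.3468] [0.6822 0.2147 0.054 ] [0.6979 0.2209 0.006 ]
   [259.60907 152.06937] [0.6527 0.1072 0.054 ] [0.6675 0.1098 0.006 ]
   [253.74779 171.8512 ] [0.5976 0.1206 0.054 ] [0.6104 0.1236 0.006 ]
teal rect ((396.8883972167969, 184.90245056152344), (17.786075592041016, 42.3901481628418), 78.02386474609375)
   [374.30933 180.60104] [ 0.5851 -0.2008  0.048 ] [ 0.5974 -0.2088  0.    ]
   [415.7768 171.8049] [ 0.6127 -0.3119  0.048 ] [ 0.626  -0.3236  0.    ]
   [419.46747 189.20386] [ 0.5652 -0.3208  0.048 ] [ 0.5769 -0.3329  0.    ]
   [378. 198.] [ 0.5379 -0.2105  0.048 ] [ 0.5486 -0.2187  0.    ]
plumcap 92 [263.77173913 164.        ] [258 156] [272 170] [0.624  0.0955 0.04  ]
tealcap 70 [423.61428571 180.95714286] [418 176] [428 187] [ 0.5918 -0.336   0.034 ]
```

```bash
cat >> h.py <<'E'
def lanefit(c):
    L=onz(c,(183,153),.035)[:2]; Q=onz(c,(333.5,176),.035)[:2]; return L,Q
E
python3 - <<'E'
from h import *
c=cam('top'); L,Q=lanefit(c); d=L-Q
print(np.linalg.norm(d),np.hypot(78,410)); 
a=np.arctan2(d[0],d[1])-np.arctan2(-.078,.410); print('yaw',np.degrees(a),'ctr',(L+Q)/2)
for yaw in (np.radians(16.2),):
    ly=np.array([np.sin(yaw),np.cos(yaw)]); lx=np.array([ly[1],-ly[0]]); 
    print('ctr x by near edge', [((np.array(n)-(L+Q)/2)@lx)+.039 for n in([.63788,.28775],[.5348,-.05469])])
    C=(L+Q)/2
    for n,px,z in(('plumcap',(263.8,164),.04),('amber cap',(194.5,133.5),.138),('punch rim',(289.5,167),.1),('can top',(315,170.5),.14),('plumfar1',(220,140.3),.054),('plumfar2',(259.6,152),.054)):
        p=onz(c,px,z)[:2]; print(n,p,((p-C)@lx).round(4),((p-C)@ly).round(4))
g=c['image'].astype(int)
# profile across lane at col 278 & 205
for x in(208,268,274,): print(x,[tuple(g[y,x]) for y in range(138,192,1)])
E
```

```text
0.41182782623717634 417.3535671346299
yaw 17.97990621966302 ctr [0.62360161 0.11118817]
ctr x by near edge [np.float64(0.003452264484072591), np.float64(2.905716567032368e-06)]
plumcap [0.62396584 0.0953778 ] 0.0048 -0.0151
amber cap [0.67073495 0.26934107] 0.0011 0.165
punch rim [0.6010205  0.02627834] 0.002 -0.0878
can top [ 0.58279518 -0.03743883] 0.0023 -0.1541
plumfar1 [0.68231534 0.21483631] 0.0275 0.1159
plumfar2 [0.65292738 0.10723574] 0.0293 0.0044
208 [(np.int64(48), np.int64(66), np.int64(85)), (np.int64(17), np.int64(38), np.int64(63)), (np.int64(11), np.int64(33), np.int64(55)), (np.int64(16), np.int64(41), np.int64(58)), (np.int64(18), np.int64(36), np.int64(56)), (np.int64(41), np.int64(60), np.int64(76)), (np.int64(85), np.int64(96), np.int64(105)), (np.int64(74), np.int64(81), np.int64(91)), (np.int64(64), np.int64(73), np.int64(82)), (np.int64(63), np.int64(71), np.int64(72)), (np.int64(59), np.int64(69), np.int64(71)), (np.int64(63), np.int64(70), np.int64(73)), (np.int64(60), np.int64(66), np.int64(71)), (np.int64(62), np.int64(67), np.int64(69)), (np.int64(63), n
[... 5936 characters left out ...]
6), np.int64(46), np.int64(80)), (np.int64(21), np.int64(40), np.int64(75)), (np.int64(30), np.int64(44), np.int64(76)), (np.int64(23), np.int64(38), np.int64(71)), (np.int64(27), np.int64(45), np.int64(75)), (np.int64(26), np.int64(43), np.int64(77)), (np.int64(26), np.int64(41), np.int64(72)), (np.int64(26), np.int64(47), np.int64(79)), (np.int64(20), np.int64(42), np.int64(78)), (np.int64(10), np.int64(13), np.int64(31)), (np.int64(5), np.int64(9), np.int64(21)), (np.int64(71), np.int64(103), np.int64(137)), (np.int64(73), np.int64(113), np.int64(150)), (np.int64(74), np.int64(113), np.int64(150)), (np.int64(74), np.int64(117), np.int64(153)), (np.int64(75), np.int64(117), np.int64(152))]
```

Crop confirms plum at (193,130) and teal at (637,213), crop pixels. Lane yaw is ≈16.2°, with its centre at about (0.626, 0.116). The neighbours agree: amber–can spacing 319 mm against 320 mm nominal. Moving over the plum tin.

Request:
{"fn": "step_arm", "kwargs": {"moves": [[0,480,-474,0,0,0,-1.605],[0,480,-474,0,0,0,-1.605],[0,480,-474,0,0,0,-1.605],[0,480,-474,0,0,0,-1.605],[0,480,-474,0,0,0,-1.605],[0,480,-474,0,0,0,-1.605],[0,480,-474,0,0,0,-1.605],[0,480,-474,0,0,0,-1.605],[0,480,-474,0,0,0,-1.605],[0,480,-474,0,0,0,-1.605]], "grip_force": 30}}

```text
clock: 1.3
position: [0.5108, 0.2529, 0.2317]
ee_rot: [0.769, 0.639, 0.0, -0.0]
ft_force: [0.2, 0.5, -0.0]
grip_width: 1.001
grasp_force: 0.0
```

Request:
{"fn": "step_arm", "kwargs": {"moves": [[0,123,-121,0,0,0,-0.1],[0,123,-121,0,0,0,-0.1],[0,123,-121,0,0,0,-0.1],[0,123,-121,0,0,0,-0.1],[0,123,-121,0,0,0,-0.1],[0,123,-121,0,0,0,-0.1],[0,123,-121,0,0,0,-0.1]]}}

```text
clock: 2.0
position: [0.632, 0.135, 0.2313]
ee_rot: [0.798, 0.603, 0.0, -0.0]
ft_force: [-0.2, 0.8, 0.2]
grip_width: 0.998
grasp_force: 0.0
```

```bash
cat >> h.py <<'E'
def st():
    o=manip.get_obs(); r=R.from_quat(o['ee_rot']).as_matrix()
    print('t',round(o['clock'],2),'p',np.round(o['position'],4),'y-ang',np.degrees(np.arctan2(r[1,1],r[0,1])).round(2),'z',r[:,2].round(3),'w',round(o['grip_width'],3),'gf',round(o['grasp_force'],1),'F',np.round(o['ft_force'],1),'q',np.round(o['joint_pos'],2)); return o
E
python3 -c "from h import *; st()"
```

```text
t 2.0 p [0.632  0.135  0.2313] y-ang -15.82 z [-0.     0.001 -1.   ] w 0.998 gf 0.0 F [-0.2  0.8  0.2] q [-0.64  0.4   0.49  1.42 -0.19  1.36 -0.42]
```

Request:
{"fn": "step_arm", "kwargs": {"moves": [[0,2,-3,-40,0,0,-0.006],[0,2,-3,-80,0,0,-0.006],[0,2,-3,-120,0,0,-0.006],[0,2,-3,-160,0,0,-0.006],[0,2,-3,-190,0,0,-0.006],[0,2,-3,-204,0,0,-0.006],[0,2,-3,-204,0,0,-0.006],[0,2,-3,-204,0,0,-0.006]]}}

```text
clock: 2.8
position: [0.6354, 0.1312, 0.0289]
ee_rot: [0.8, 0.6, 0.001, 0.0]
ft_force: [0.2, 0.3, 1.3]
grip_width: 0.994
grasp_force: 0.0
```

```bash
python3 - <<'E'
from h import *
st()
a=cam('side')['image'][130:320,130:330]; b=cam('top')['image'][110:230,170:370]
a=cv2.resize(a,None,fx=3,fy=3)[:,:]; cv2.imwrite('pics/g1.png',a)
E
```

```text
t 2.8 p [0.6354 0.1312 0.0289] y-ang -16.23 z [ 0.002  0.001 -1.   ] w 0.994 gf 0.0 F [0.2 0.3 1.3] q [-0.6   0.59  0.43  1.61 -0.28  1.   -0.36]
```

View pics/g1.png

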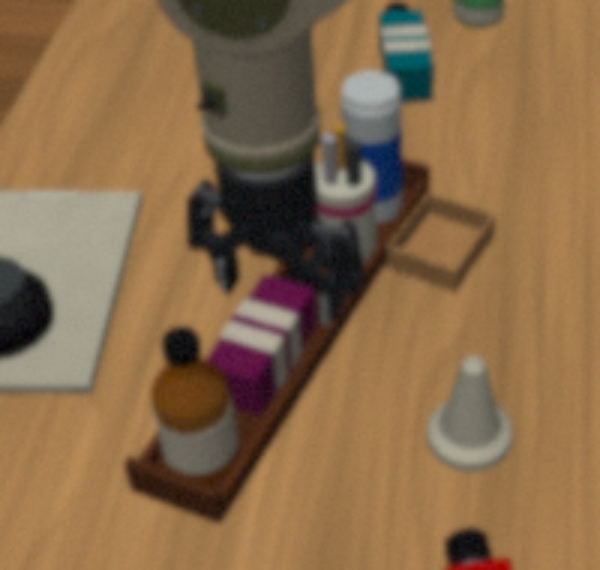

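The side crop shows the open fingers straddling the plum tin near its cap end, at crop pixels (225,280) and (335,300). Closing now.

Request:
{"fn": "step_arm", "kwargs": {"moves": [[0.5,0,0,0,0,0,0],[0.8,0,0,0,0,0,0],[0.8,0,0,0,0,0,0],[0.8,0,0,0,0,0,0],[0.8,0,0,0,0,0,0],[0.8,0,0,15,0,0,0],[0.8,0,0,50,0,0,0],[0.8,0,0,100,0,0,0],[0.8,0,0,150,0,0,0],[0.8,0,0,150,0,0,0]], "grip_force": 40}}

```text
clock: 3.9
position: [0.6382, 0.1305, 0.1861]
ee_rot: [0.8, 0.6, 0.006, 0.002]
ft_force: [0.6, -0.8, -1.5]
grip_width: 0.554
grasp_force: 41.6
```

```bash
python3 - <<'E'
from h import *
st()
a=cam('side')['image'][100:310,130:330]
cv2.imwrite('pics/g2.png',cv2.resize(a,None,fx=2.8,fy=2.8))
E
```

```text
t 3.9 p [0.6382 0.1305 0.1861] y-ang -16.32 z [ 0.011  0.003 -1.   ] w 0.554 gf 41.6 F [ 0.6 -0.8 -1.5] q [-0.63  0.43  0.49  1.48 -0.21  1.27 -0.41]
```

View pics/g2.png

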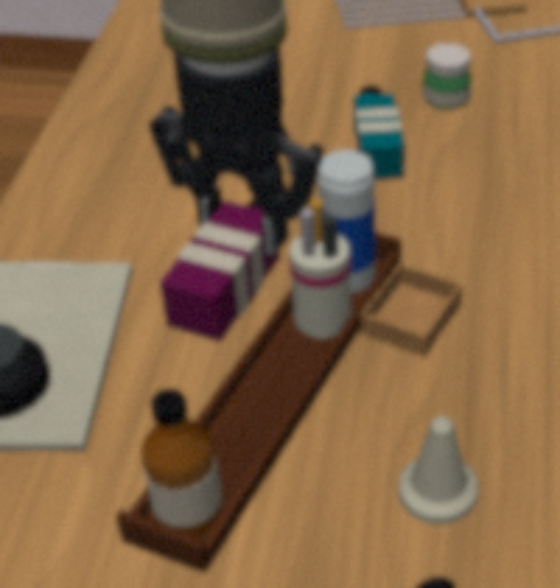

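Request:
{"fn": "step_arm", "kwargs": {"moves": [[0.8,0,0,40,-0.144,0.042,0],[0.8,0,0,60,-0.288,0.084,0],[0.8,0,0,60,-0.432,0.126,0],[0.8,0,0,60,-0.576,0.167,0],[0.8,0,0,60,-0.72,0.209,0],[0.8,0,0,60,-0.864,0.251,0],[0.8,0,0,60,-1.008,0.293,0],[0.8,0,0,60,-1.152,0.335,0],[0.8,0,0,60,-1.296,0.377,0],[0.8,0,0,60,-1.44,0.419,0]]}}

```text
clock: 4.95
position: [0.6349, 0.1296, 0.2335]
ee_rot: [0.592, 0.447, -0.537, 0.401]
ft_force: [0.5, -2.1, -4.1]
grip_width: 0.559
grasp_force: 42.2
```

```bash
python3 - <<'E'
from h import *
st()
E
```

```text
t 4.95 p [0.6349 0.1296 0.2335] y-ang -16.22 z [-0.278 -0.955 -0.101] w 0.559 gf 42.2 F [ 0.5 -2.1 -4.1] q [-0.98  1.34  1.04  0.86  0.29  2.06 -0.31]
```

```bash
python3 - <<'E'
from h import *
c=cam('top')
for n,p,z in(('cone foot',(215,222),0.02),('ring',(294.5,208),.01),('bowl',(381,128),.03),('jar',(446,213),.05)): print(n,onz(c,p,z).round(3))
cv2.imwrite('pics/t3.png',cv2.resize(c['image'][90:330,120:480],None,fx=2.2,fy=2.2))
E
```

```text
cone foot [0.465 0.22  0.02 ]
ring [0.512 0.009 0.01 ]
bowl [ 0.74  -0.223  0.03 ]
jar [ 0.503 -0.389  0.05 ]
```

View pics/t3.png

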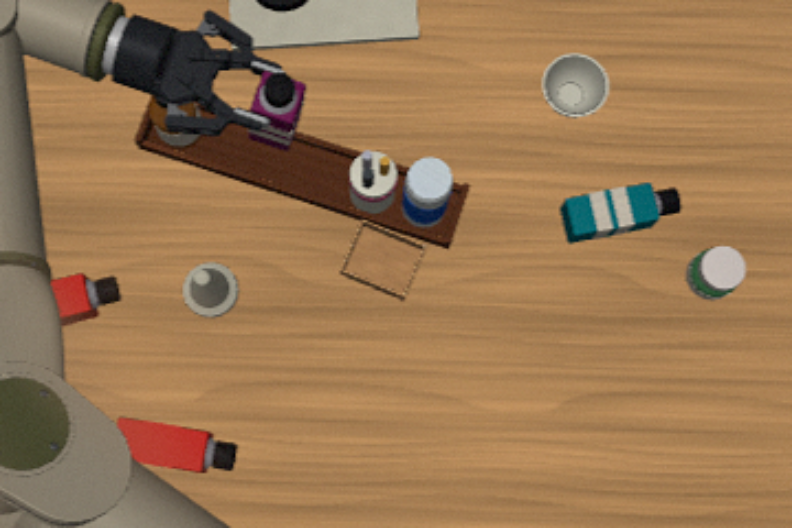

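The crop shows the plum tin nearly upright in the gripper, cap at (278,90), wrist to the left over the amber bottle. I'll stand it on the bare bench on the far side of the lane, then regrasp its cap from above.

Request:
{"fn": "step_arm", "kwargs": {"moves": [[0.8,15,-5,40,0,0,0],[0.8,40,-12,45,0,0,0],[0.8,70,-20,45,-0.03,0.01,0],[0.8,75,-60,45,-0.06,0.02,0],[0.8,65,-105,45,-0.097,0.028,0],[0.8,58,-145,45,-0.097,0.028,0],[0.8,58,-145,20,-0.097,0.028,0],[0.8,58,-145,0,-0.097,0.028,0],[0.8,58,-145,-10,-0.097,0.028,0],[0.8,58,-145,-10,-0.097,0.028,0]]}}

```text
clock: 6.0
position: [0.6933, -0.0155, 0.224]
ee_rot: [0.567, 0.426, -0.565, 0.422]
ft_force: [-0.4, -0.0, -1.2]
grip_width: 0.552
grasp_force: 42.3
```

```bash
python3 -c "from h import *; st()"
```

```text
t 6.0 p [ 0.6933 -0.0155  0.224 ] y-ang -16.28 z [-0.28  -0.96  -0.005] w 0.552 gf 42.3 F [-0.4 -0.  -1.2] q [-0.88  1.51  1.3   0.93  0.17  1.83 -0.18]
```

Request:
{"fn": "step_arm", "kwargs": {"moves": [[0.8,0,0,-30,0,0,0],[0.8,0,0,-60,0,0,0],[0.8,0,0,-90,0,0,0],[0.8,0,0,-112,0,0,0],[0.8,0,0,-118,0,0,0],[0.8,0,0,-121,0,0,0],[0.8,0,0,-121,0,0,0]]}}

```text
clock: 6.7
position: [0.6933, -0.0163, 0.1064]
ee_rot: [0.567, 0.425, -0.565, 0.423]
ft_force: [-1.0, 0.5, -2.0]
grip_width: 0.557
grasp_force: 42.3
```

```bash
python3 - <<'E'
from h import *
st()
c=cam('side'); t=cam('top')
a=cv2.resize(c['image'][80:260,120:330],None,fx=2.6,fy=2.6); cv2.imwrite('pics/g4.png',a)
for c in (c,t):
    m=masks(c)['plum'].astype(np.uint8); nn,l,s,ce=cv2.connectedComponentsWithStats(m)
    print([(s[i].tolist(),ce[i].round(1).tolist()) for i in range(1,nn) if s[i,4]>25])
E
```

```text
t 6.7 p [ 0.6933 -0.0163  0.1064] y-ang -16.34 z [-0.281 -0.96  -0.004] w 0.557 gf 42.3 F [-1.   0.5 -2. ] q [-0.84  1.64  1.23  0.86  0.08  1.84 -0.31]
[([492, 69, 45, 56, 345], [513.0, 96.0]), ([545, 140, 15, 26, 165], [552.8, 151.4]), ([198, 166, 23, 17, 155], [206.9, 175.3]), ([239, 196, 16, 6, 29], [246.5, 199.6])]
[([296, 124, 22, 21, 125], [308.1, 135.1])]
```

View pics/g4.png

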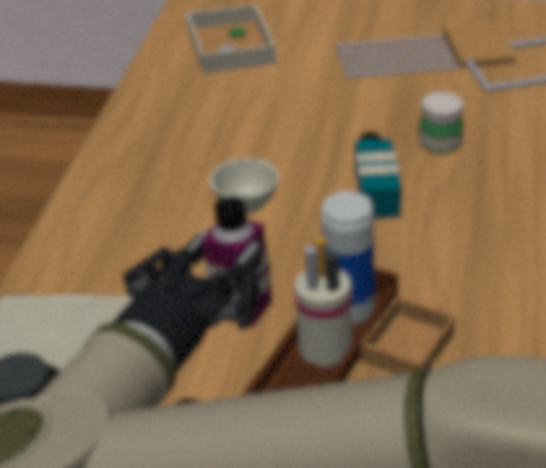

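```bash
python3 - <<'E'
from h import *
t=cam('top'); cv2.imwrite('pics/t5.png',cv2.resize(t['image'][90:330,120:480],None,fx=1.6,fy=1.6))
E
```

```text
(no output)
```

View pics/t5.png

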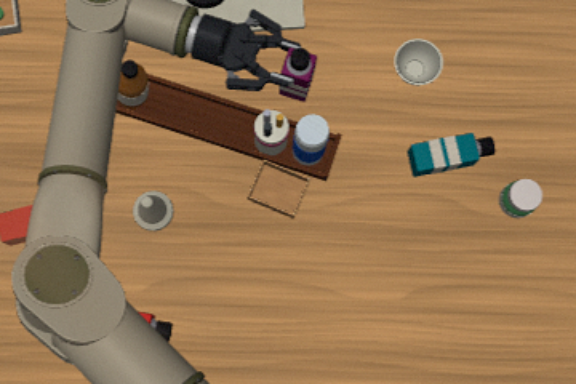

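Top crop: plum upright at (298,68), clear of lane and bowl. The forearm is close beside the amber bottle at (132,80), so I shift the tin 30 mm away along +y before setting down.

Request:
{"fn": "step_arm", "kwargs": {"moves": [[0.8,4,15,0,0,0,0],[0.8,8,30,0,0,0,0],[0.8,8,30,-4,0,0,0],[0.8,8,30,-8,0,0,0],[0.8,8,30,-10,0,0,0],[0.8,8,30,-10,0,0,0]]}}

```text
clock: 7.45
position: [0.7005, 0.0125, 0.0947]
ee_rot: [0.567, 0.425, -0.566, 0.422]
ft_force: [-0.6, -0.6, -1.6]
grip_width: 0.554
grasp_force: 42.4
```

```bash
python3 -c "from h import *; st()"
```

```text
t 7.45 p [0.7005 0.0125 0.0947] y-ang -16.45 z [-0.283 -0.959 -0.004] w 0.554 gf 42.4 F [-0.6 -0.6 -1.6] q [-0.81  1.66  1.23  0.75  0.08  1.92 -0.32]
```

Request:
{"fn": "step_arm", "kwargs": {"moves": [[0.8,0,0,-1.5,0,0,0],[0.8,0,0,-3,0,0,0],[0.8,0,0,-3,0,0,0]]}}

```text
clock: 7.75
position: [0.7009, 0.0135, 0.0929]
ee_rot: [0.567, 0.424, -0.565, 0.423]
ft_force: [-1.2, 0.7, 2.1]
grip_width: 0.552
grasp_force: 42.4
```

Request:
{"fn": "step_arm", "kwargs": {"moves": [[0.8,0,0,-1.5,0,0,0],[0.8,0,0,-3,0,0,0],[0.8,0,0,-3,0,0,0]]}}

```text
clock: 8.05
position: [0.7008, 0.0139, 0.0927]
ee_rot: [0.567, 0.422, -0.566, 0.424]
ft_force: [-4.9, 2.8, 13.2]
grip_width: 0.553
grasp_force: 43.0
```

Request:
{"fn": "step_arm", "kwargs": {"moves": [[0.8,0,0,-1.5,0,0,0],[0.8,0,0,-2,0,0,0],[0.8,0,0,-2,0,0,0]]}}

```text
clock: 8.35
position: [0.7006, 0.014, 0.0926]
ee_rot: [0.567, 0.421, -0.566, 0.425]
ft_force: [-7.5, 3.7, 20.3]
grip_width: 0.555
grasp_force: 43.3
```

Request:
{"fn": "step_arm", "kwargs": {"moves": [[0.8,0,0,4,0,0,0],[0.8,0,0,4,0,0,0],[0.3,0,0,4,0,0,0],[0.1,0,0,4,0,0,0],[0,0,0,4,0,0,0],[0,0,0,4,0,0,0],[0,6,20,4,0,0,0],[0,14,48,4,0,0,0],[0,23,77,4,0,0,0],[0,23,77,4,0,0,0]]}}

```text
clock: 9.35
position: [0.7094, 0.0811, 0.0943]
ee_rot: [0.563, 0.433, -0.557, 0.429]
ft_force: [-0.6, 1.3, 0.1]
grip_width: 0.999
grasp_force: 0.0
```

```bash
cat >> h.py <<'E'
def comps(c,k,a=25):
    m=masks(c)[k].astype(np.uint8); nn,l,s,ce=cv2.connectedComponentsWithStats(m)
    return [(s[i].tolist(),ce[i].round(1).tolist()) for i in range(1,nn) if s[i,4]>a]
E
python3 - <<'E'
from h import *
st(); t=cam('top'); print(comps(t,'plum'))
h=cv2.cvtColor(t['image'],cv2.COLOR_BGR2HSV); x0,y0,x1,y1=285,105,335,160
s=(h[y0:y1,x0:x1,2]<45)&(h[y0:y1,x0:x1,1]<150); nn,l,q,ce=cv2.connectedComponentsWithStats(s.astype(np.uint8))
for i in range(1,nn):
    if q[i,4]>20: p=ce[i]+[x0,y0]; print(q[i],p,onz(t,p,.138))
E
```

```text
t 9.35 p [0.7094 0.0811 0.0943] y-ang -14.85 z [-0.256 -0.967 -0.009] w 0.999 gf 0.0 F [-0.6  1.3  0.1] q [-0.78  1.72  1.34  0.53 -0.02  2.06 -0.28]
[([284, 123, 22, 19, 116], [295.5, 133.7])]
[  4  15  12  14 121] [294.51239669 126.09090909] [0.69849609 0.01672808 0.138     ]
```

Request:
{"fn": "step_arm", "kwargs": {"moves": [[0,0,0,45,0,0,0],[0,0,0,90,0.13,-0.034,0],[0,0,0,130,0.272,-0.072,0],[0,0,0,150,0.41,-0.108,0],[0,0,-10,150,0.555,-0.147,0],[0,-2,-20,150,0.7,-0.185,0],[0,-4,-30,150,0.84,-0.222,0],[0,-6,-45,150,0.98,-0.26,0],[0,-8,-55,150,1.12,-0.296,0],[0,-10,-64,150,1.26,-0.333,0]]}}

```text
clock: 10.4
position: [0.6976, 0.0117, 0.2437]
ee_rot: [0.787, 0.604, -0.102, 0.074]
ft_force: [0.3, -0.9, -0.3]
grip_width: 1.0
grasp_force: 0.0
```

```bash
python3 -c "from h import *; st()"
```

```text
t 10.4 p [0.6976 0.0117 0.2437] y-ang -15.07 z [-0.071 -0.239 -0.968] w 1.0 gf 0.0 F [ 0.3 -0.9 -0.3] q [-0.79  0.83  1.17  1.17 -0.5   1.58 -0.04]
```

Request:
{"fn": "step_arm", "kwargs": {"moves": [[0,1,4,0,0.12,-0.035,-0.01],[0,1,4,0,0.241,-0.066,-0.02],[0,1,4,0,0.241,-0.066,-0.02],[0,1,4,0,0.241,-0.066,-0.02]]}}

```text
clock: 10.8
position: [0.699, 0.0157, 0.2432]
ee_rot: [0.799, 0.601, -0.006, -0.001]
ft_force: [0.1, -0.6, -0.1]
grip_width: 0.998
grasp_force: 0.0
```

```bash
python3 - <<'E'
from h import *
st(); c=cam('side'); print(comps(c,'plum'))
t=cam('top'); print(comps(t,'plum'))
E
```

```text
t 10.8 p [0.699  0.0157 0.2432] y-ang -16.13 z [-0.01  -0.006 -1.   ] w 0.998 gf 0.0 F [ 0.1 -0.6 -0.1] q [-0.72  0.73  1.11  1.25 -0.63  1.54  0.02]
[([531, 118, 6, 7, 28], [533.3, 121.6]), ([548, 143, 12, 23, 140], [554.0, 153.4]), ([195, 177, 22, 19, 220], [205.8, 187.7]), ([236, 196, 19, 6, 30], [244.7, 199.7]), ([199, 204, 20, 11, 88], [208.4, 210.0])]
[([291, 123, 15, 20, 85], [299.3, 134.1])]
```

Request:
{"fn": "step_arm", "kwargs": {"moves": [[0,0,1,-45,-0.006,0.01,0],[0,0,1,-90,-0.006,0.01,0],[0,0,1,-118,-0.006,0.01,0],[0,0,1,-128,-0.006,0.01,0],[0,0,1,-128,-0.006,0.01,0],[0.5,0,1,-128,-0.006,0.01,0],[1,0,1,-128,-0.006,0.01,0],[1,0,1,-128,-0.006,0.01,0],[1,0,1,-128,-0.006,0.01,0],[1,0,1,-128,-0.006,0.01,0]]}}

```text
clock: 11.9
position: [0.7011, 0.0183, 0.1167]
ee_rot: [0.798, 0.602, -0.01, -0.0]
ft_force: [-1.2, 0.5, 5.8]
grip_width: 0.362
grasp_force: 39.5
```

```bash
python3 -c "from h import *; st()"
```

```text
t 11.9 p [0.7011 0.0183 0.1167] y-ang -15.93 z [-0.016 -0.011 -1.   ] w 0.362 gf 39.5 F [-1.2  0.5  5.8] q [-0.72  0.83  1.05  1.39 -0.7   1.34  0.06]
```

Request:
{"fn": "step_arm", "kwargs": {"moves": [[1,0,0,10,0,0,0],[1,0,0,50,0,0,0],[1,0,0,95,0,0,0],[1,0,0,140,0,0,0],[1,0,0,175,0,0,0],[1,-35,32,175,0,0,0],[1,-70,63,175,0,0,0],[1,-82,74,175,-0.011,0.016,-0.006],[1,-82,74,175,-0.011,0.016,-0.006],[1,-82,74,175,-0.011,0.016,-0.006]]}}

```text
clock: 12.9
position: [0.6186, 0.0925, 0.2909]
ee_rot: [0.8, 0.6, -0.02, -0.001]
ft_force: [0.6, -0.2, -2.3]
grip_width: 0.361
grasp_force: 40.8
```

```bash
python3 - <<'E'
from h import *
st(); c=cam('top'); yaw=np.radians(16.2); ly=np.array([np.sin(yaw),np.cos(yaw)]); lx=np.array([ly[1],-ly[0]]); C=np.array([.6261,.1162])
for x,f,n in((268,153.6,185.),(274,155.8,187)):
    a,b=onz(c,(x,f),.022)[:2],onz(c,(x,n),0)[:2]; print((a-C)@lx,(b-C)@lx)
print(comps(c,'plum'),comps(cam('side'),'plum'))
E
```

```text
t 12.9 p [0.6186 0.0925 0.2909] y-ang -16.25 z [-0.033 -0.022 -0.999] w 0.361 gf 40.8 F [ 0.6 -0.2 -2.3] q [-1.01  0.59  1.23  1.37 -0.52  1.58 -0.12]
0.03998968066391628 -0.03903262843569278
0.03911044245311486 -0.03931568857312911
[([260, 129, 16, 25, 110], [268.9, 141.1])] [([213, 137, 28, 24, 356], [226.9, 150.3]), ([544, 137, 16, 29, 187], [552.0, 150.4]), ([218, 172, 25, 14, 151], [229.7, 179.4]), ([237, 196, 18, 6, 30], [246.1, 199.5])]
```

Request:
{"fn": "step_arm", "kwargs": {"moves": [[1,0.5,0,-30,0.011,-0.017,0],[1,0.5,0,-70,0.011,-0.017,0],[1,0.5,0,-110,0.011,-0.017,0],[1,0.5,0,-145,0.011,-0.017,0],[1,0.5,0,-158,0.011,-0.017,0],[1,0.5,0,-158,0.011,-0.017,0]]}}

```text
clock: 13.6
position: [0.6187, 0.0913, 0.1314]
ee_rot: [0.8, 0.599, -0.011, -0.001]
ft_force: [-0.0, -0.6, -0.9]
grip_width: 0.359
grasp_force: 40.8
```

```bash
python3 -c "from h import *; st()"
```

```text
t 13.6 p [0.6187 0.0913 0.1314] y-ang -16.37 z [-0.019 -0.012 -1.   ] w 0.359 gf 40.8 F [-0.  -0.6 -0.9] q [-1.    0.68  1.13  1.61 -0.62  1.29 -0.05]
```

Request:
{"fn": "step_arm", "kwargs": {"moves": [[1,0,0,-3,0,0,0],[1,0,0,-6,0,0,0],[1,0,0,-7,0,0,0],[1,0,0,-7,0,0,0]]}}

```text
clock: 14.0
position: [0.6194, 0.0926, 0.1261]
ee_rot: [0.8, 0.6, -0.01, -0.0]
ft_force: [-0.5, 0.3, -1.6]
grip_width: 0.359
grasp_force: 40.8
```

Request:
{"fn": "step_arm", "kwargs": {"moves": [[1,0,0,-1,0,0,0],[1,0,0,-2,0,0,0],[1,0,0,-3,0,0,0],[1,0,0,-3,0,0,0]]}}

```text
clock: 14.4
position: [0.6192, 0.0925, 0.1227]
ee_rot: [0.8, 0.6, -0.01, -0.001]
ft_force: [-1.2, 0.4, 2.3]
grip_width: 0.358
grasp_force: 41.0
```

Contact at the expected height (0.1227). Release and rise, then go over the teal tin.

Request:
{"fn": "step_arm", "kwargs": {"moves": [[0.6,0,0,0,0,0,0],[0.3,0,0,0,0,0,0],[0,0,0,0,0,0,0],[0,0,0,0,0,0,0],[0,0,0,20,0,0,0],[0,0,0,60,0,0,0],[0,0,0,100,0,0,0],[0,0,0,110,0,0,0]]}}

```text
clock: 15.2
position: [0.6206, 0.0918, 0.2367]
ee_rot: [0.8, 0.6, -0.008, 0.001]
ft_force: [0.3, -0.1, -0.1]
grip_width: 1.004
grasp_force: 0.0
```

```bash
python3 - <<'E'
from h import *
st(); t=cam('top'); print(comps(t,'plum'),comps(cam('side'),'plum'))
# teal axis at body: from rect (top face z.048)
far=np.array([[.5851,-.2008],[.6127,-.3119]]); d=far[1]-far[0]; d/=np.linalg.norm(d); n=np.array([d[1],-d[0]])
print('dir',d,'ang',np.degrees(np.arctan2(d[1],d[0])),'n',n)
b=comps(t,'teal'); print(b)
cap=onz(t,(423.6,181),.034)[:2]; body=onz(t,(396.9,184.3),.044)[:2]; dd=cap-body; print(cap,body,np.linalg.norm(dd),np.degrees(np.arctan2(dd[1],dd[0])))
E
```

```text
t 15.2 p [0.6206 0.0918 0.2367] y-ang -16.29 z [-0.012 -0.011 -1.   ] w 1.004 gf 0.0 F [ 0.3 -0.1 -0.1] q [-1.03  0.6   1.21  1.48 -0.55  1.46 -0.1 ]
[([259, 151, 17, 21, 94], [269.4, 162.0])] [([543, 137, 17, 29, 183], [552.1, 150.4]), ([220, 196, 34, 21, 271], [232.7, 206.7]), ([221, 223, 24, 14, 130], [232.3, 230.8])]
dir [ 0.24109659 -0.97050113] ang -76.04872902413886 n [-0.97050113 -0.24109659]
[([405, 173, 15, 19, 193], [411.7, 182.1]), ([395, 176, 6, 18, 35], [397.6, 184.7]), ([377, 179, 14, 18, 187], [383.5, 187.6]), ([52, 233, 2, 25, 26], [52.4, 245.1]), ([56, 233, 14, 25, 161], [59.4, 247.9])]
[ 0.59165133 -0.33593974] [ 0.57777086 -0.26179568] 0.0754321523255842 -79.39642714526988
```

Plum stands in the lane. Now to teal.

Request:
{"fn": "step_arm", "kwargs": {"moves": [[0,-38,-388,0,0.011,-0.012,0.522],[0,-38,-388,0,0.011,-0.012,0.522],[0,-38,-388,0,0.011,-0.012,0.522],[0,-38,-388,0,0.011,-0.012,0.522],[0,-38,-388,0,0.011,-0.012,0.522],[0,-38,-388,0,0.011,-0.012,0.522],[0,-38,-388,0,0.011,-0.012,0.522],[0,-38,-388,0,0.011,-0.012,0.522],[0,-38,-388,0,0.011,-0.012,0.522],[0,-38,-388,0,0.011,-0.012,0.522]]}}

```text
clock: 16.3
position: [0.5801, -0.2965, 0.2306]
ee_rot: [0.619, 0.785, -0.002, 0.0]
ft_force: [0.1, 0.9, -1.0]
grip_width: 1.003
grasp_force: 0.0
```

```bash
python3 -c "from h import *; st()"
```

```text
t 16.3 p [ 0.5801 -0.2965  0.2306] y-ang 13.49 z [-0.002 -0.004 -1.   ] w 1.003 gf 0.0 F [ 0.1  0.9 -1. ] q [-0.3   0.58  1.05  1.43 -0.5   1.42  0.99]
```

Request:
{"fn": "step_arm", "kwargs": {"moves": [[0,2,0,-45,0,0,0],[0,2,0,-90,0,0,0],[0,2,0,-135,0,0,0],[0,2,0,-175,0,0,0],[0,2,0,-198,0,0,0],[0,2,0,-205,0,0,0],[0,2,0,-205,0,0,0]]}}

```text
clock: 17.0
position: [0.583, -0.294, 0.0264]
ee_rot: [0.617, 0.787, -0.002, 0.0]
ft_force: [0.1, -0.2, 0.8]
grip_width: 0.998
grasp_force: 0.0
```

```bash
python3 - <<'E'
from h import *
st(); t=cam('top'); print(comps(t,'teal')[:4]); print(proj(t,[[.583,-.296,.048]]))
E
```

```text
t 17.0 p [ 0.583  -0.294   0.0264] y-ang 13.74 z [-0.002 -0.004 -1.   ] w 0.998 gf 0.0 F [ 0.1 -0.2  0.8] q [-0.23  0.76  0.9   1.62 -0.65  1.09  1.09]
[([52, 232, 2, 26, 28], [52.4, 244.6]), ([56, 233, 14, 25, 150], [59.3, 248.2])]
[[410.01849407 182.41988474]]
```

Grip and lift.

Request:
{"fn": "step_arm", "kwargs": {"moves": [[0.4,0,0,-2,0,0,0],[0.8,0,0,-2,0,0,0],[0.8,0,0,-2,0,0,0],[0.8,0,0,-2,0,0,0],[0.8,0,0,-2,0,0,0],[0.8,0,0,15,0,0,0],[0.8,0,0,60,0,0,0],[0.8,0,0,110,0,0,0],[0.8,0,0,160,0,0,0],[0.8,0,0,210,0,0,0]], "grip_force": 40}}

```text
clock: 18.05
position: [0.5824, -0.2956, 0.2406]
ee_rot: [0.618, 0.786, -0.002, 0.001]
ft_force: [1.3, 0.1, -0.7]
grip_width: 0.548
grasp_force: 42.1
```

```bash
python3 - <<'E'
from h import *
st(); t=cam('top'); print(comps(t,'teal')[:4]);print(comps(cam('side'),'teal')[:4])
E
```

```text
t 18.05 p [ 0.5824 -0.2956  0.2406] y-ang 13.59 z [-0.    -0.005 -1.   ] w 0.548 gf 42.1 F [ 1.3  0.1 -0.7] q [-0.3   0.57  1.06  1.41 -0.49  1.44  0.98]
[([52, 230, 2, 28, 29], [52.4, 243.6]), ([56, 234, 14, 24, 155], [59.5, 248.5])]
[([255, 67, 16, 4, 43], [262.0, 69.0]), ([257, 80, 17, 19, 276], [265.5, 88.9])]
```

Request:
{"fn": "step_arm", "kwargs": {"moves": [[0.8,20,30,30,0,0,-0.13],[0.8,118,308,30,0,0,-0.522],[0.8,118,308,30,0,0,-0.522],[0.8,118,308,30,0,0,-0.522],[0.8,118,308,30,0,0,-0.522],[0.8,118,308,30,0,0,-0.522],[0.8,118,308,30,0,0,-0.522],[0.8,118,308,30,0,0,-0.522],[0.8,118,308,30,0,0,-0.522],[0.8,118,308,30,0,0,-0.522]]}}

```text
clock: 19.15
position: [0.7006, 0.0109, 0.2678]
ee_rot: [0.801, 0.599, -0.002, 0.001]
ft_force: [-0.5, -0.8, -2.0]
grip_width: 0.551
grasp_force: 42.4
```

Request:
{"fn": "step_arm", "kwargs": {"moves": [[0.8,0,0,0,-0.144,0.042,0],[0.8,0,0,0,-0.288,0.084,0],[0.8,0,0,0,-0.432,0.126,0],[0.8,0,0,0,-0.576,0.167,0],[0.8,0,0,0,-0.72,0.209,0],[0.8,0,0,0,-0.864,0.251,0],[0.8,0,0,0,-1.008,0.293,0],[0.8,0,0,0,-1.152,0.335,0],[0.8,0,0,0,-1.296,0.377,0],[0.8,0,0,0,-1.44,0.419,0]]}}

```text
clock: 20.15
position: [0.7014, 0.0124, 0.2682]
ee_rot: [0.583, 0.436, -0.548, 0.411]
ft_force: [-0.3, -0.4, -1.3]
grip_width: 0.552
grasp_force: 42.6
```

```bash
python3 -c "from h import *; st()"
```

```text
t 20.15 p [0.7014 0.0124 0.2682] y-ang -16.31 z [-0.28  -0.958 -0.062] w 0.552 gf 42.6 F [-0.3 -0.4 -1.3] q [-0.85  1.43  1.29  0.83  0.19  1.9  -0.14]
```

Request:
{"fn": "step_arm", "kwargs": {"moves": [[0.8,0,0,-30,-0.06,0.017,0],[0.8,0,0,-70,-0.06,0.017,0],[0.8,0,0,-110,-0.06,0.017,0],[0.8,0,0,-145,-0.06,0.017,0],[0.8,0,0,-162,-0.06,0.017,0],[0.8,0,0,-168,-0.06,0.017,0],[0.8,0,0,-168,-0.06,0.017,0]]}}

```text
clock: 20.85
position: [0.7014, 0.012, 0.1004]
ee_rot: [0.567, 0.424, -0.564, 0.424]
ft_force: [0.2, -0.4, -1.0]
grip_width: 0.553
grasp_force: 42.6
```

```bash
python3 - <<'E'
from h import *
st(); t=cam('top');s=cam('side'); print(comps(t,'teal')[:4]);print(comps(s,'teal')[:4]);print(comps(t,'plum')[:4],comps(s,'plum'))
cv2.imwrite('pics/g6.png',np.hstack([cv2.resize(s['image'][110:260,140:340],None,fx=2,fy=2),cv2.resize(t['image'][90:240,160:360],None,fx=2,fy=2)]))
E
```

```text
t 20.85 p [0.7014 0.012  0.1004] y-ang -16.32 z [-0.281 -0.96  -0.004] w 0.553 gf 42.6 F [ 0.2 -0.4 -1. ] q [-0.81  1.65  1.21  0.75  0.1   1.92 -0.32]
[([287, 121, 21, 17, 99], [298.9, 131.1]), ([56, 233, 14, 25, 157], [59.5, 248.1])]
[([193, 172, 23, 17, 158], [202.6, 180.9])]
[([254, 148, 22, 23, 151], [264.7, 160.2])] [([492, 69, 45, 56, 343], [513.3, 96.4]), ([546, 141, 14, 25, 157], [553.0, 152.0]), ([219, 196, 35, 21, 275], [232.6, 206.6]), ([221, 227, 15, 7, 55], [226.7, 230.1])]
```

View pics/g6.png

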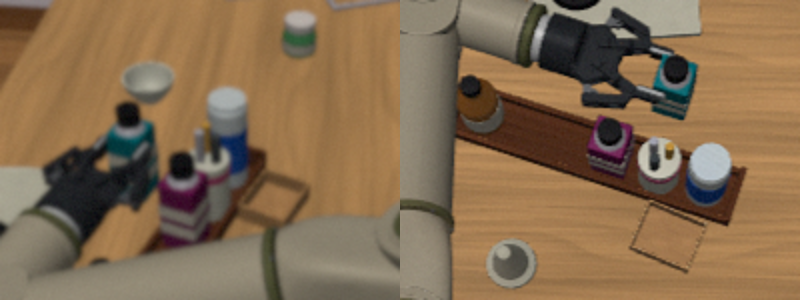

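The picture shows plum upright in the lane beside the punch pot, (610,135) in the right half. Teal is upright in the gripper at (677,80), and the neighbours are standing. Lowering teal to contact.

Request:
{"fn": "step_arm", "kwargs": {"moves": [[0.8,0,0,-2,0,0,0],[0.8,0,0,-4,0,0,0],[0.8,0,0,-5,0,0,0],[0.8,0,0,-5,0,0,0]]}}

```text
clock: 21.35
position: [0.7011, 0.0125, 0.0944]
ee_rot: [0.567, 0.425, -0.564, 0.423]
ft_force: [-1.4, -0.5, -2.0]
grip_width: 0.55
grasp_force: 42.6
```

Request:
{"fn": "step_arm", "kwargs": {"moves": [[0.8,0,0,-1,0,0,0],[0.8,0,0,-2,0,0,0],[0.8,0,0,-3,0,0,0],[0.8,0,0,-3,0,0,0]]}}

```text
clock: 21.75
position: [0.7011, 0.0124, 0.0912]
ee_rot: [0.567, 0.425, -0.564, 0.423]
ft_force: [-0.6, 0.1, -2.7]
grip_width: 0.548
grasp_force: 42.6
```

Request:
{"fn": "step_arm", "kwargs": {"moves": [[0.8,0,0,-1,0,0,0],[0.8,0,0,-2,0,0,0],[0.8,0,0,-2,0,0,0]]}}

```text
clock: 22.05
position: [0.7011, 0.0125, 0.0893]
ee_rot: [0.567, 0.425, -0.564, 0.423]
ft_force: [-0.5, -0.5, -2.0]
grip_width: 0.556
grasp_force: 42.6
```

Request:
{"fn": "step_arm", "kwargs": {"moves": [[0.8,0,0,-1,0,0,0],[0.8,0,0,-2,0,0,0],[0.8,0,0,-2,0,0,0]]}}

```text
clock: 22.35
position: [0.7011, 0.0124, 0.0872]
ee_rot: [0.567, 0.425, -0.564, 0.423]
ft_force: [0.3, -0.9, -1.8]
grip_width: 0.551
grasp_force: 42.6
```

Request:
{"fn": "step_arm", "kwargs": {"moves": [[0.8,0,0,-1,0,0,0],[0.8,0,0,-2,0,0,0],[0.8,0,0,-2,0,0,0]]}}

```text
clock: 22.65
position: [0.7011, 0.0128, 0.0867]
ee_rot: [0.567, 0.424, -0.564, 0.424]
ft_force: [-2.4, 1.0, 5.9]
grip_width: 0.556
grasp_force: 42.8
```

Request:
{"fn": "step_arm", "kwargs": {"moves": [[0.8,0,0,-1,0,0,0],[0.8,0,0,-2,0,0,0],[0.8,0,0,-2,0,0,0]]}}

```text
clock: 22.95
position: [0.7012, 0.0131, 0.0866]
ee_rot: [0.567, 0.423, -0.565, 0.425]
ft_force: [-3.9, 4.0, 12.2]
grip_width: 0.551
grasp_force: 43.0
```

Request:
{"fn": "step_arm", "kwargs": {"moves": [[0.8,0,0,-1,0,0,0],[0.8,0,0,-2,0,0,0],[0.8,0,0,-2,0,0,0]]}}

```text
clock: 23.25
position: [0.7012, 0.0132, 0.0865]
ee_rot: [0.567, 0.422, -0.565, 0.426]
ft_force: [-5.7, 3.6, 20.3]
grip_width: 0.553
grasp_force: 43.0
```

Contact. Release and retract as before.

Request:
{"fn": "step_arm", "kwargs": {"moves": [[0.8,0,0,4,0,0,0],[0.8,0,0,4,0,0,0],[0.3,0,0,4,0,0,0],[0.1,0,0,4,0,0,0],[0,0,0,4,0,0,0],[0,0,0,4,0,0,0],[0,6,20,4,0,0,0],[0,14,48,4,0,0,0],[0,23,77,4,0,0,0],[0,23,77,4,0,0,0]]}}

```text
clock: 24.25
position: [0.7098, 0.0802, 0.0887]
ee_rot: [0.563, 0.433, -0.557, 0.43]
ft_force: [0.5, 0.0, 0.9]
grip_width: 1.003
grasp_force: 0.0
```

```bash
python3 - <<'E'
from h import *
st(); t=cam('top'); print(comps(t,'teal'))
h=cv2.cvtColor(t['image'],cv2.COLOR_BGR2HSV); x0,y0,x1,y1=275,105,335,150
s=(h[y0:y1,x0:x1,2]<45)&(h[y0:y1,x0:x1,1]<150); nn,l,q,ce=cv2.connectedComponentsWithStats(s.astype(np.uint8))
for i in range(1,nn):
    if q[i,4]>20: p=ce[i]+[x0,y0]; print(q[i],p,onz(t,p,.138))
E
```

```text
t 24.25 p [0.7098 0.0802 0.0887] y-ang -14.78 z [-0.255 -0.967 -0.009] w 1.003 gf 0.0 F [0.5 0.  0.9] q [-0.78  1.72  1.34  0.53 -0.02  2.06 -0.29]
[([286, 123, 22, 18, 103], [298.1, 133.0]), ([52, 233, 2, 25, 28], [52.5, 244.9]), ([56, 234, 14, 24, 148], [59.6, 249.0])]
[ 16  15  12  13 114] [296.73684211 125.62280702] [0.69992754 0.01110513 0.138     ]
```

Teal stands, cap at (0.700, 0.011). Rise and turn the tool down over it.

Request:
{"fn": "step_arm", "kwargs": {"moves": [[0,0,0,45,0,0,0],[0,0,0,90,0.13,-0.034,0],[0,0,0,135,0.272,-0.072,0],[0,0,0,155,0.41,-0.108,0],[0,0,-10,155,0.555,-0.147,0],[0,-2,-20,155,0.7,-0.185,0],[0,-4,-30,155,0.84,-0.222,0],[0,-6,-45,155,0.98,-0.26,0],[0,-8,-58,155,1.12,-0.296,0],[0,-10,-68,155,1.26,-0.333,0]]}}

```text
clock: 25.3
position: [0.6979, 0.0063, 0.2433]
ee_rot: [0.788, 0.603, -0.101, 0.075]
ft_force: [1.3, -1.0, -0.2]
grip_width: 0.998
grasp_force: 0.0
```

Request:
{"fn": "step_arm", "kwargs": {"moves": [[0,1,2,0,0.12,-0.035,-0.01],[0,1,2,0,0.25,-0.07,-0.02],[0,1,2,0,0.25,-0.07,-0.02],[0,1,2,0,0.25,-0.07,-0.02]]}}

```text
clock: 25.7
position: [0.6992, 0.0084, 0.2427]
ee_rot: [0.8, 0.6, -0.001, -0.003]
ft_force: [0.1, 0.3, 0.1]
grip_width: 0.999
grasp_force: 0.0
```

```bash
python3 -c "from h import *; st()"
```

```text
t 25.7 p [0.6992 0.0084 0.2427] y-ang -16.29 z [-0.005  0.003 -1.   ] w 0.999 gf 0.0 F [0.1 0.3 0.1] q [-0.71  0.73  1.11  1.25 -0.64  1.53  0.03]
```

Request:
{"fn": "step_arm", "kwargs": {"moves": [[0,1,3,-45,0,0,0],[0,1,3,-90,0,0,0],[0,1,3,-117,0,0,0],[0,1,3,-127,0,0,0],[0,1,3,-127,0,0,0],[0.5,1,3,-127,0,0,0],[1,1,3,-127,0,0,0],[1,1,3,-127,0,0,0],[1,1,3,-127,0,0,0],[1,1,3,-127,0,0,0]]}}

```text
clock: 26.7
position: [0.7023, 0.0135, 0.117]
ee_rot: [0.799, 0.602, 0.0, -0.002]
ft_force: [-2.1, 0.4, 5.0]
grip_width: 0.365
grasp_force: 39.3
```

```bash
python3 -c "from h import *; st()"
```

```text
t 26.7 p [0.7023 0.0135 0.117 ] y-ang -16.04 z [-0.001  0.003 -1.   ] w 0.365 gf 39.3 F [-2.1  0.4  5. ] q [-0.72  0.82  1.05  1.4  -0.71  1.33  0.08]
```

Request:
{"fn": "step_arm", "kwargs": {"moves": [[1,0,0,10,0,0,0],[1,0,0,50,0,0,0],[1,0,0,95,0,0,0],[1,0,0,140,0,0,0],[1,0,0,175,0,0,0],[1,-18,45,175,0,0,0],[1,-36,90,175,0,0,0],[1,-53,135,175,0,0,-0.004],[1,-61,155,175,0,0,-0.004],[1,-61,155,175,0,0,-0.004]]}}

```text
clock: 27.7
position: [0.6397, 0.1739, 0.2909]
ee_rot: [0.798, 0.603, -0.0, -0.003]
ft_force: [1.1, 0.2, -2.4]
grip_width: 0.358
grasp_force: 40.5
```

```bash
python3 -c "from h import *; st()"
```

```text
t 27.7 p [0.6397 0.1739 0.2909] y-ang -15.88 z [-0.004  0.005 -1.   ] w 0.358 gf 40.5 F [ 1.1  0.2 -2.4] q [-1.04  0.64  1.19  1.29 -0.59  1.58 -0.22]
```

Request:
{"fn": "step_arm", "kwargs": {"moves": [[1,1,-1,-30,0,0,-0.004],[1,1,-1,-70,0,0,-0.004],[1,1,-1,-110,0,0,-0.004],[1,1,-1,-138,0,0,-0.004],[1,1,-1,-148,0,0,-0.004],[1,1,-1,-148,0,0,-0.004]]}}

```text
clock: 28.3
position: [0.6416, 0.1668, 0.1423]
ee_rot: [0.802, 0.598, -0.001, -0.002]
ft_force: [-0.1, -0.1, -1.7]
grip_width: 0.359
grasp_force: 40.4
```

```bash
python3 -c "from h import *; o=st(); p=np.array(o['position'][:2])-[.6261,.1162]; print(p@[.96,-.279],p@[.279,.96])"
```

```text
t 28.3 p [0.6416 0.1668 0.1423] y-ang -16.56 z [-0.004  0.002 -1.   ] w 0.359 gf 40.4 F [-0.1 -0.1 -1.7] q [-1.04  0.73  1.11  1.5  -0.67  1.33 -0.16]
0.0007927666085786122 0.05285916273046598
```

Centred to 1 mm. Lowering to the floor.

Request:
{"fn": "step_arm", "kwargs": {"moves": [[1,0,0,-6,0,0,0],[1,0,0,-12,0,0,0],[1,0,0,-16,0,0,0],[1,0,0,-18,0,0,0],[1,0,0,-18,0,0,0]]}}

```text
clock: 28.8
position: [0.6419, 0.1676, 0.1248]
ee_rot: [0.801, 0.598, -0.0, -0.002]
ft_force: [-0.4, 0.1, -2.4]
grip_width: 0.358
grasp_force: 40.4
```

Request:
{"fn": "step_arm", "kwargs": {"moves": [[1,0,0,-1,0,0,0],[1,0,0,-2,0,0,0],[1,0,0,-2,0,0,0]]}}

```text
clock: 29.1
position: [0.642, 0.1676, 0.1231]
ee_rot: [0.801, 0.598, 0.0, -0.002]
ft_force: [0.9, 0.4, 0.9]
grip_width: 0.358
grasp_force: 40.6
```

Request:
{"fn": "step_arm", "kwargs": {"moves": [[1,0,0,-1,0,0,0],[1,0,0,-1,0,0,0],[0.6,0,0,-1,0,0,0],[0.3,0,0,-1,0,0,0],[0,0,0,-1,0,0,0],[0,0,0,0,0,0,0],[0,0,0,30,0,0,0],[0,0,0,75,0,0,0],[0,0,0,120,0,0,0],[0,0,0,150,0,0,0]]}}

```text
clock: 30.1
position: [0.6424, 0.1672, 0.2762]
ee_rot: [0.801, 0.598, 0.001, -0.001]
ft_force: [0.3, -0.6, 0.4]
grip_width: 1.001
grasp_force: 0.0
```

Request:
{"fn": "step_arm", "kwargs": {"moves": [[0,-80,-10,30,0,0,0],[0,-150,-20,60,0,0,0],[0,-150,-20,60,0,0,0],[0,-150,-20,60,0,0,0],[0,-150,-20,60,0,0,0]]}}

```text
clock: 30.6
position: [0.4911, 0.1471, 0.3333]
ee_rot: [0.801, 0.599, 0.001, -0.004]
ft_force: [-0.1, -0.2, -0.2]
grip_width: 0.999
grasp_force: 0.0
```

```bash
python3 - <<'E'
from h import *
st(); t=cam('top');s=cam('side')
cv2.imwrite('pics/f.png',np.hstack([cv2.resize(s['image'][80:330,130:330],None,fx=2,fy=2),cv2.resize(t['image'][90:240,170:370],(400,500*3//5*1)).copy() if 0 else cv2.copyMakeBorder(cv2.resize(t['image'][90:240,160:360],None,fx=2,fy=2),0,200,0,0,cv2.BORDER_CONSTANT)]))
for n,p,z in(('cone foot',(215,222),0.02),): pass
E
```

```text
t 30.6 p [0.4911 0.1471 0.3333] y-ang -16.47 z [-0.004  0.008 -1.   ] w 0.999 gf 0.0 F [-0.1 -0.2 -0.2] q [-1.64  0.02  1.32  1.63 -0.03  1.51 -0.61]
```

View pics/f.png

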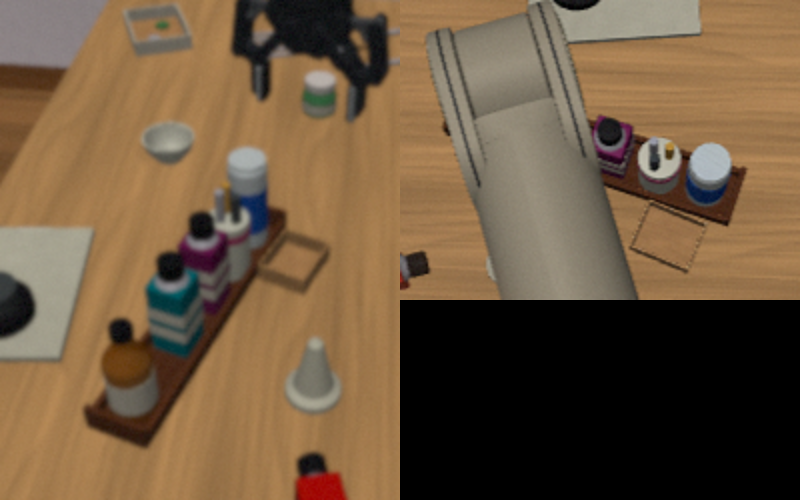

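The side view shows teal (173,305) and plum (203,265) upright between the rails, with neighbours and bystanders in place and the gripper clear. Handing in.

```bash
python3 -c "from workcell import manip; print(manip.hand_in())"
```

```text
the job is handed in; nothing more can be done
None
```

I stood both tins upright on the lane floor between the rails, released them and handed in at about 31 s. In the last picture the neighbours and bystanders were in place; `hand_in` returned no verdict.

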